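# Hold the bag clip open astride the recipe card

## Robot

A 7-joint arm with a two-finger parallel gripper is mounted at the origin on a cart in front of the work surface, level with it; the furniture and walls round the work are solid. World frame = base frame: x ahead of the robot, y to its left, z up, the work surface at z = 0. Lengths are in m, angles in rad, forces in N, time in s.
With the tool pointing down it reaches from about 0.4 to 0.925 m from the base axis. Payload 5.6 kg.
Tool frame: the origin (TCP) lies on the front face of the gripper's body, between the roots of the fingers; the fingertips stand 73 mm ahead of it and the grasp point (between the pads) lies 54 mm ahead of it; z points along the fingers, y is the line along which they close (so a half turn about z gives the same grasp; the last joint's range is limited). The gripper opens to 85 mm and grips with 20 to 120 N. Pads are 22 mm wide; open, the fingers measure 114 mm over their backs; the gripper's body (76 mm by 85 mm) begins 54 mm behind the grasp point. The pads swing forward as they close: fully open they stand 13 mm farther back than shut.
Start: joints at [1.176, 0.468, -0.012, 1.603, 0.006, 1.071, -0.056], TCP at [0.224, -0.61, 0.304] pointing down, gripper open.
Joint ranges: [-2.53, 2.53], [-0.31, 2.02], [-1.57, 1.55], [0.28, 2.44], [-1.29, 4.43], [0.15, 1.84], [-2.92, 2.92]. Speed limits (rad/s): [2.57, 2.57, 3.14, 3.14, 3.14, 3.14, 3.14].

## Interface

Orientations are given as a rotation vector (axis times angle).
In Python, from workcell import ctrl gives the robot as it stands. The module is installed in compiled form; this text tells all that it offers.
- The arm moves only by the tool drive_tool, never from a script. Its argument "plan" is a list of rows, each a list of 4 numbers: the shift along the tool's x, y, z in m, then the turn about the tool's z in rad. A call has 1 to 10 rows; each row is the pose to reach, as a shift and turn from the pose commanded when the call began, along the tool's axes at that moment; what a row does not reach only later rows make up. A row lasts 1/12 s, in which the tool goes at most 41.7 mm and 7.16 degrees, less where a joint would pass 70% of its speed; a pose out of reach is approached as far as the arm can. A call with a gripper value outside its range is refused whole. "grip" is the finger opening in m, from 0 to 0.0854, set as the call begins (left out, the last holds). The fingers move at their own pace and stop on an object; "force" is the grip in N (left out, the last holds). Time passes only in rows, so rows that repeat a pose let the fingers close. It gives the time, the measured TCP pose, the force, the opening and the grip force at its end, in the units of the state.
- ctrl.get_state(): the state, without advancing time (a new reading comes with each control period).
- ctrl.get_image(name): name is "scene" or "side" or "wrist"; returns (picture, depth): 384x512x3 uint8, red, green, blue; 384x512 float32, m along the optical axis (not along the pixel's ray), 0 where there is no reading.
- ctrl.camera_model(name): a dict with "fx", "fy", "cx", "cy" (pixels), "world_to_cam" (4x4, takes a point from world to camera coordinates); the wrist camera has in their place "T_tool_cam" (4x4, takes a point from camera to tool coordinates, whose origin is the TCP and whose axes are the flange's). Camera axes: x right, y down, z forward; pixel columns grow to the right and rows downward; lengths in m; the calibration is good to about 2 mm. A picture is of the moment at which its call begins: read the wrist's pose just before it. camera_model takes no time and is no camera call.
- ctrl.job_done(): hands the job in; it is judged then, once.
The state is a dict: "time_s": time; "joint_pos": joint angles; "qd": joint speeds; "joint_torque": joint torques, N m; "tool_pos": TCP position; "eef_rot": TCP orientation; "wrist_force": force on the tool from outside, world axes, zero at the start; "wrist_torque": the same for the moment, N m; "grip_width": opening from 0.0 (shut) to 1.0 (fully open); "grip_force": force on a finger pad.
Only numpy, scipy, OpenCV 4.12 (cv2) and the standard library are available. Lean on these libraries where they do the work, as an engineer would, in place of code of your own. Each camera call takes 0.05 s, during which the arm holds its last target. There are 200 camera calls.

## Task

Squeeze the spring bag clip open where it sits on its rest, lift it off, and bring it down over the middle of the recipe card's top edge, in line with the card, so that the edge stands well inside the gaping mouth. Finish while still holding the clip squeezed wide open there, upright, with no part of it touching the card, so that I can slip a note in before it is let shut. Do not shift the card stand or disturb the other things.

Things in the scene. Friction and masses are not known exactly. Their poses are not given: they have to be found in the camera images.
- bag_clip: loose white plastic bag clip of clothes-peg form, about 60 g, standing jaws down, tails up, biting its rest's blade. Origin on the steel axle between its two levers, at the start 57 mm above the worktop; x: across the jaws, the way the tails are squeezed together (front to back at yaw 0); y: along the axle; z: up to the tails. Two jaws, 60 mm wide in y, reach 45 mm below the axle
- clip_grip (a point): midway between the two tails, 40 mm above the axle: squeeze here; axes as the clip, at the start 97 mm above the worktop. Tails: flat plates 36 mm wide in y, 3 mm thick, in a V 50 mm over the outsides at the top, 45 mm above the axle; fully squeezed (about 9 N here; 20 to 40 N holds it at its stop) they are parallel, 22 mm over the outsides, tops 50 mm above the axle
- clip_mouth (a point): midway between the jaw tips, 42 mm below the axle, at the level of the jaw tips when open; axes as the clip. Fully squeezed, the tips gape 30 mm, 15 mm to either side of this point. The mouth is free for 39 mm upward from here, to the underside of the axle
- clip_lever_a (a joint): angle of one lever, rad (the other mirrors it, so the clip opens evenly about its middle): 0 while it bites the 4 mm blade of its rest, -0.04 fully shut, 0.30 at its stop, squeezed wide open; springs shut when let go
- clip_rest: fixed light wooden block 70 (x) x 90 (y) x 12 mm with an upright steel blade, 4 mm thick in x, 50 mm wide in y, top 42 mm above the worktop, on which the clip is parked. Origin at the centre of its underside; axes parallel to the clip's at the start
- card_stand: light wooden stand 70 (x) x 120 (y) x 16 mm, loose, 0.6 kg, with a stiff upright white card fixed in it: 4 mm thick in x, 100 mm wide in y, its top edge 120 mm above the worktop. Origin at the centre of the underside; x is the card's normal (it faces the robot at yaw 0), y runs along the card
- card_edge (a point): middle of the card's top edge, 120 mm above the worktop; axes as card_stand
- tomato_1: red tomato, 65 mm, a bystander; origin at its underside
- lemon_1: yellow lemon, 72 x 57 x 58 mm, a bystander; origin at its underside
- tape_1: roll of beige tape lying flat, 104 mm across, 25 mm high, a bystander; origin at its underside
Things that resemble listed ones, but are neither listed nor needed, are in the scene too. What is shaped like the bag_clip but blue is not meant. Leave any blue look-alike of the clip_rest alone.

How it is judged:
On the way, in this order (a step that is already met when the one before it is completed fails the run):
1. the clip is squeezed open on its rest (value of joint clip_lever_a above 0.2 rad and horizontal distance between clip_mouth and clip_rest below 0.03 m and height (world z) of clip_mouth below 0.045 m), for 0.1 s.
2. the clip is lifted off its rest, still open (value of joint clip_lever_a above 0.2 rad and height (world z) of clip_mouth above 0.06 m and contact force between the fingers and bag_clip above 3 N), for 0.1 s.
At the end, for the whole second after the job is handed in: Ends holding: fingers press the clip over 3 N, lever above 0.2 rad; jaw tips 6-36 mm below the card edge, within 12 mm across and 20 mm along of its middle; clip upright and parallel to the card within 0.2 rad, still, touching neither card nor stand (under 0.2 N); card upright (value of joint clip_lever_a above 0.2 rad and contact force between the fingers and bag_clip above 3 N and z of clip_mouth in the frame of card_edge between -0.036 and -0.006 m and x of clip_mouth in the frame of card_edge between -0.012 and 0.012 m and y of clip_mouth in the frame of card_edge between -0.02 and 0.02 m and angle between the y axis of bag_clip and the y axis of card_stand, either way round below 0.2 rad and angle between bag_clip's own z axis and vertical below 0.2 rad and contact force between bag_clip and card_stand below 0.2 N and linear speed of bag_clip below 0.03 m/s and angle between card_stand's own z axis and vertical below 0.05 rad); the arm keeps its last pose, push and grip.
It fails at once if the card stand is shifted by more than 15 mm (distance of card_stand from where it was at the start of the episode above 0.015 m).
It fails at once if the tomato is disturbed (over 20 mm) (distance of tomato_1 from where it was at the start of the episode above 0.02 m).
It fails at once if the lemon is disturbed (over 20 mm) (distance of lemon_1 from where it was at the start of the episode above 0.02 m).
It fails at once if the tape is disturbed (over 20 mm) (distance of tape_1 from where it was at the start of the episode above 0.02 m).
It also fails if it takes over 35 s, if anything falls off the work surface, if the arm or the gripper's body presses on something with over 40 N, if the wrist force passes 120 N, or if a joint passes its speed limit or range.

## Working session

There is one attempt and no reset: what is moved stays moved. The work goes in short steps, Python scripts to look and compute and a tool call to move; the robot and the scene stay as the last step left them, time stands still between calls to the robot, and variables do not carry over. Pictures are saved under pics/ and viewed, at most 10 in all, crops included, and the job is handed in when it is done.

Besides the shell and the picture viewer there is one more tool, called as name(argument=value, ...), one argument or row to a line, values as JSON. drive_tool: Moves the arm, as the interface text tells. Its arguments: {"type":"object","properties":{"plan":{"type":"array"},"grip":{"type":"number"},"force":{"type":"number"}},"required":["plan"]}

```bash
mkdir -p pics; cat > h.py <<'E'
from workcell import ctrl
import numpy as np, cv2
from scipy.spatial.transform import Rotation as R
def grab(n):
    s=ctrl.get_state(); im,d=ctrl.get_image(n); m=ctrl.camera_model(n)
    if n=="wrist":
        T=np.eye(4);T[:3,:3]=R.from_rotvec(s["eef_rot"]).as_matrix();T[:3,3]=s["tool_pos"]
        C=T@np.array(m["T_tool_cam"])
    else: C=np.linalg.inv(np.array(m["world_to_cam"]))
    v,u=np.mgrid[:im.shape[0],:im.shape[1]]
    P=np.stack([(u-m["cx"])/m["fx"]*d,(v-m["cy"])/m["fy"]*d,d],-1)@C[:3,:3].T+C[:3,3]
    P[d==0]=np.nan
    return im,d,P,C,m
def save(n,im): cv2.imwrite("pics/"+n,cv2.cvtColor(im,cv2.COLOR_RGB2BGR))
E
python3 - <<'E'
from h import *
s=ctrl.get_state();print(s)
ims=[]
for n in("scene","side","wrist"):
    im,d,P,C,m=grab(n);np.savez(n+".npz",im=im,P=P);ims.append(im);print(n,C.round(3).tolist(),m["fx"])
save("a1.png",ims[0]);save("a2.png",ims[1])
E
```

```text
{'time_s': 0.0, 'joint_pos': array([ 1.17598412,  0.46842661, -0.01162419,  1.60363506,  0.00601737,
        1.0714413 , -0.05630175]), 'qd': array([ 5.61465600e-06, -3.36412657e-04, -7.60335805e-04,  1.51683325e-03,
       -7.67949543e-04,  4.60616924e-05,  8.16248235e-04]), 'joint_torque': array([ 9.55220526e-05, -5.32394063e+01,  2.16519018e-02, -2.51312363e+01,
        1.14863296e-02,  7.67694408e-03, -6.03559954e-06]), 'tool_pos': array([ 0.22378792, -0.60978759,  0.30290143]), 'eef_rot': array([-3.09133275e+00, -5.49402357e-01,  7.22063195e-04]), 'wrist_force': array([0.28186155, 1.09065054, 0.3370464 ]), 'wrist_torque': array([ 0.01077172, -0.00479715, -0.00185838]), 'grip_force': 0.0, 'grip_width': 0.9999058046519396}
scene [[-0.49, -0.483, 0.726, -0.232], [-0.872, 0.275, -0.406, 0.38], [-0.003, -0.832, -0.555, 0.675], [0.0, 0.0, 0.0, 1.0]] 350.08377720693437
side [[0.184, -0.454, 0.872, -0.672], [-0.983, -0.109, 0.151, -0.249], [0.027, -0.884, -0.466, 0.768], [0.0, 0.0, 0.0, 1.0]] 459.10488693822737
wrist [[0.346, -0.889, -0.299, 0.301], [-0.938, -0.328, -0.109, -0.582], [-0.001, 0.318, -0.948, 0.373], [0.0, 0.0, 0.0, 1.0]] 270.1387569046325
```

View pics/a1.png

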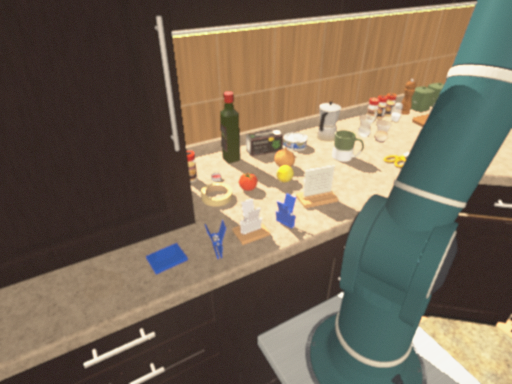

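View pics/a2.png

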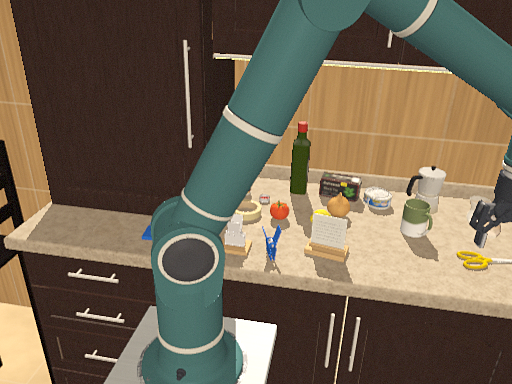

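The scene view shows the white clip at about (250,217) on its wooden rest (253,237), and the card at (319,181) on its stand (320,199). Blue look-alikes are at (217,240) and (287,212), and the tomato, tape and lemon are behind. In the side view the card is at (329,235) and the clip at (236,230), partly hidden by the arm.

```bash
python3 - <<'E'
from h import *
z=np.load("scene.npz");im,P=z["im"],z["P"]
for name,(u0,u1,v0,v1),h in (("cliparea",(228,275,195,248),.0),("cardarea",(292,345,160,212),0)):
    p=P[v0:v1,u0:u1].reshape(-1,3);c=im[v0:v1,u0:u1].reshape(-1,3).astype(int)
    for lo,hi in ((.006,.02),(.02,.05),(.05,.08),(.08,.112),(.112,.13)):
        k=(p[:,2]>lo)&(p[:,2]<hi)&(c[:,2]<c[:,0]+25)
        q=p[k]
        if len(q)>4:
            r=cv2.minAreaRect((q[:,:2]*1000).astype(np.float32));print(name,lo,hi,k.sum(),np.median(q,0).round(3),np.round(r[0]),np.round(r[1]),round(r[2],1))
for n,(u,v) in dict(tom=(248,182),lem=(285,174),tape=(215,185),b1=(217,240),b2=(287,212)).items(): print(n,P[v,u].round(3))
c=im[150:265,190:350];save("a3.png",cv2.resize(c,None,fx=5,fy=5,interpolation=2))
E
```

```text
cliparea 0.006 0.02 403 [0.429 0.023 0.011] [515.  12.] [ 91. 217.] 88.5
cliparea 0.02 0.05 178 [0.435 0.021 0.036] [523.  18.] [184.  59.] 3.4
cliparea 0.05 0.08 159 [0.434 0.018 0.067] [442.  13.] [37. 57.] 1.2
cliparea 0.08 0.112 159 [0.459 0.013 0.092] [441.  13.] [36. 52.] 87.9
cardarea 0.006 0.02 361 [ 0.464 -0.24   0.015] [ 575. -317.] [181. 342.] 43.9
cardarea 0.02 0.05 268 [ 0.482 -0.252  0.034] [ 574. -253.] [214. 101.] 0.5
cardarea 0.05 0.08 226 [ 0.481 -0.252  0.065] [ 469. -204.] [ 50. 197.] 15.1
cardarea 0.08 0.112 251 [ 0.482 -0.253  0.097] [ 469. -207.] [ 47. 186.] 14.7
cardarea 0.112 0.13 72 [ 0.481 -0.254  0.117] [ 482. -255.] [102.   8.] 80.3
tom [ 0.623 -0.078  0.044]
lem [ 0.606 -0.212  0.044]
tape [0.694 0.011 0.021]
b1 [0.411 0.13  0.051]
b2 [ 0.41  -0.088  0.06 ]
```

View pics/a3.png

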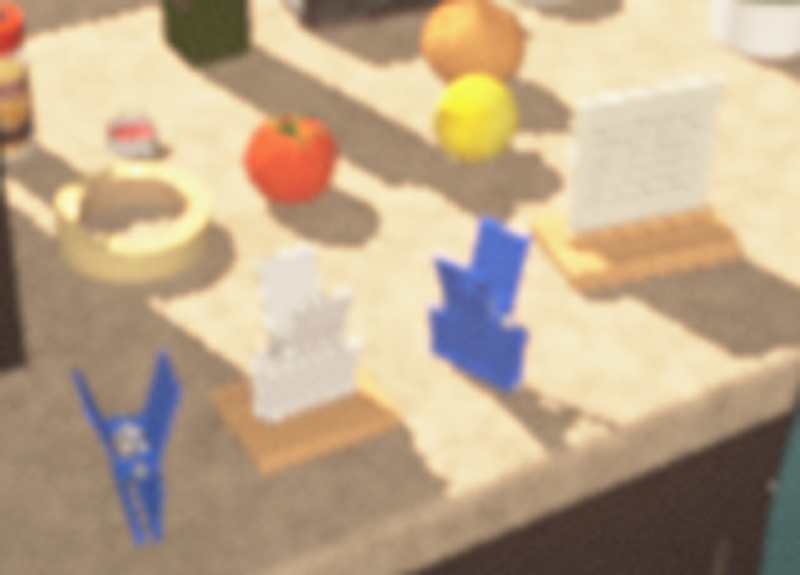

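```bash
cat >> h.py <<'E'
def to(pos,yaw):
    "shift & turn to bring TCP to pos with tool y along +x rotated by yaw"
    s=ctrl.get_state();M=R.from_rotvec(s["eef_rot"]).as_matrix()
    d=M.T@(np.array(pos)-s["tool_pos"]);a=np.arctan2(M[1,1],M[0,1])
    t=-(yaw-a);t=(t+np.pi)%(2*np.pi)-np.pi
    print("t",round(s["time_s"],2),"shift",d.round(4),"turn",round(t,3),"tool z",M[:,2].round(4))
E
python3 -c "
from h import *
to([.443,.013,.29],0.)"
```

```text
t 0.15 shift [ 0.4204 -0.5092  0.0138] turn -1.219 tool z [-5.0e-04  1.2e-03 -1.0e+00]
```

drive_tool(
  plan=[
    [0.026,-0.032,0.001,-0.076],
    [0.053,-0.064,0.002,-0.152],
    [0.079,-0.095,0.003,-0.229],
    [0.105,-0.127,0.003,-0.305],
    [0.131,-0.159,0.004,-0.381],
    [0.158,-0.191,0.005,-0.457],
    [0.184,-0.223,0.006,-0.533],
    [0.21,-0.255,0.007,-0.61],
    [0.236,-0.286,0.008,-0.686],
    [0.263,-0.318,0.009,-0.762],
  ],
  grip=0.0854,
)

```text
time_s: 0.98
tool_pos: [0.3612, -0.2195, 0.2949]
eef_rot: [2.664, 1.664, -0.0]
wrist_force: [0.9, -0.0, -0.3]
grip_width: 0.999
grip_force: 0.0
```

```bash
python3 -c "
from h import *
to([.443,.013,.29],0.)"
```

```text
t 0.98 shift [ 0.2448 -0.0284  0.0048] turn -0.454 tool z [ 1.e-04 -7.e-04 -1.e+00]
```

drive_tool(
  plan=[
    [0.035,-0.004,0.001,-0.07],
    [0.07,-0.008,0.002,-0.14],
    [0.105,-0.012,0.003,-0.21],
    [0.14,-0.016,0.004,-0.28],
    [0.175,-0.02,0.005,-0.35],
    [0.21,-0.024,0.005,-0.41],
    [0.245,-0.028,0.005,-0.454],
    [0.245,-0.028,0.005,-0.454],
    [0.245,-0.028,0.005,-0.454],
  ],
)

```text
time_s: 1.73
tool_pos: [0.4444, 0.0128, 0.2898]
eef_rot: [-2.22, -2.222, -0.001]
wrist_force: [0.4, -0.1, -0.2]
grip_width: 1.0
grip_force: 0.0
```

```bash
python3 - <<'E'
from h import *
to([.443,.013,.29],0.)
im,d,P,C,m=grab("wrist");np.savez("w.npz",im=im,P=P);save("b1.png",im)
print(C.round(3).tolist())
k=(P[...,2]>.085)&(P[...,2]<.115)&(im.min(-1)>90)&(abs(P[...,1]-.013)<.06)
q=P[k];r=cv2.minAreaRect((q[:,:2]*1000).astype(np.float32));print(k.sum(),r,q[:,2].max())
v,u=np.where(k);print(u.min(),u.max(),v.min(),v.max())
k=(P[...,2]>.008)&(P[...,2]<.016)&(abs(P[...,1]-.013)<.06)&(abs(P[...,0]-.443)<.06)
print(cv2.minAreaRect((P[k][:,:2]*1000).astype(np.float32)))
E
```

```text
t 1.73 shift [ 0.0002 -0.0014 -0.0002] turn 0.001 tool z [-2.e-04  7.e-04 -1.e+00]
[[1.0, 0.003, -0.0, 0.445], [0.002, -0.948, -0.317, 0.094], [-0.001, 0.317, -0.948, 0.36], [0.0, 0.0, 0.0, 1.0]]
583 ((441.603515625, 12.711471557617188), (35.62403106689453, 50.04224395751953), 88.28917694091797) 0.10408759221257385
227 277 163 201
((441.9931640625, 12.313697814941406), (89.97306823730469, 68.8082046508789), 88.30419921875)
```

View pics/b1.png

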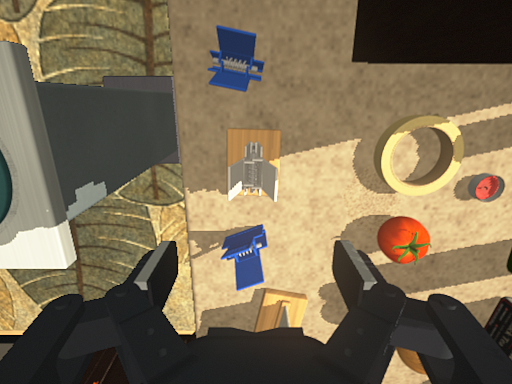

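The wrist view shows the white clip's tails at (253,180), square over the rest (253,165). The card stand is at (283,310). The clip is at (0.442, 0.0125) with yaw about -0.03.

drive_tool(
  plan=[
    [0,-0.002,0.03,0.03],
    [0,-0.0025,0.06,0.03],
    [0,-0.0025,0.09,0.03],
    [0,-0.0025,0.115,0.03],
    [0,-0.0025,0.13,0.03],
    [0,-0.0025,0.139,0.03],
    [0,-0.0025,0.139,0.03],
    [0,-0.0025,0.139,0.03],
  ],
)

```text
time_s: 2.45
tool_pos: [0.4417, 0.0102, 0.151]
eef_rot: [2.259, 2.183, -0.001]
wrist_force: [0.6, 0.2, 0.8]
grip_width: 1.002
grip_force: 0.0
```

```bash
python3 - <<'E'
from h import *
to([.442,.0125,.151],-.03)
im,d,P,C,m=grab("wrist");save("b2.png",im)
E
```

```text
t 2.45 shift [0.0023 0.0002 0.    ] turn -0.004 tool z [-3.e-04 -4.e-04 -1.e+00]
```

View pics/b2.png

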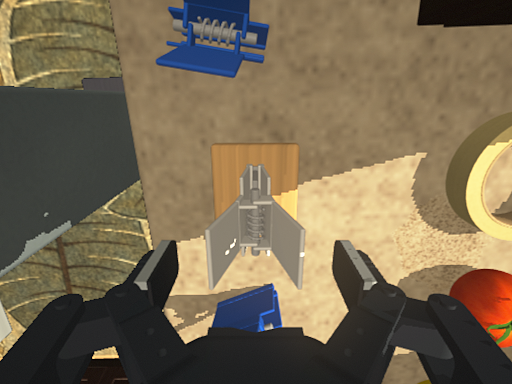

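The clip's tails lie at (212–302, 200–290), centred between the fingers. I'll close now with a 2 mm shift along the tool's x.

drive_tool(
  plan=[
    [0.002,0,0,0],
    [0.002,0,0,0],
    [0.002,0,0,0],
    [0.002,0,0,0],
    [0.002,0,0,0],
    [0.002,0,0,0],
    [0.002,0,0,0],
    [0.002,0,0,0],
    [0.002,0,0,0],
    [0.002,0,0,0],
  ],
  grip=0.0,
  force=30,
)

```text
time_s: 3.33
tool_pos: [0.4426, 0.0134, 0.1536]
eef_rot: [2.255, 2.183, 0.0]
wrist_force: [-7.2, 0.4, 30.1]
grip_width: 0.285
grip_force: 28.7
```

```bash
python3 - <<'E'
from h import *
im,d,P,C,m=grab("wrist");save("b3.png",im)
s=ctrl.get_state();print(s["grip_width"]*.0854,s["grip_force"],s["wrist_force"])
E
```

```text
0.023921924116979097 28.655585611704737 [-6.24939086  0.27214771 29.07960021]
```

View pics/b3.png

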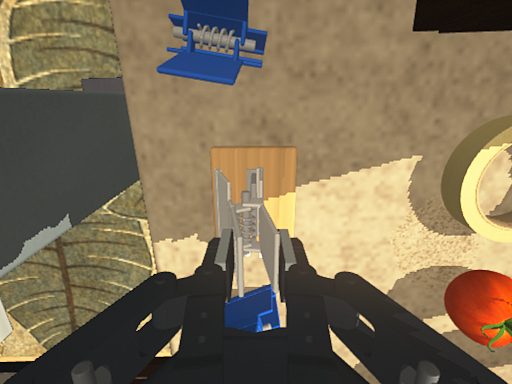

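The clip is squeezed (opening 24 mm, 29 N), but the pads' swing presses it down with 30 N. It also looks slightly skewed, with the left jaw at (222,190). I'll lift off gently, then check from the fixed cameras.

drive_tool(
  plan=[
    [0.0,0,-0.003,0],
    [0.0,0,-0.006,0],
    [0.0,0,-0.009,0],
    [0.0,0,-0.02,0],
    [0.0,0,-0.04,0],
    [0.0,0,-0.06,0],
    [0.0,0,-0.08,0],
    [0,0,-0.1,0],
    [0,0,-0.125,0],
    [0,0,-0.125,0],
  ],
)

```text
time_s: 4.22
tool_pos: [0.4438, 0.0134, 0.2803]
eef_rot: [2.253, 2.18, 0.008]
wrist_force: [0.5, 1.0, -0.6]
grip_width: 0.242
grip_force: 31.7
```

```bash
python3 - <<'E'
from h import *
s=ctrl.get_state();print(s["grip_width"]*.0854,s["grip_force"],s["wrist_force"],s["tool_pos"])
im1,d,P,C,m=grab("scene");u0=[0,0]
p=np.linalg.inv(C)@np.r_[s["tool_pos"]-[0,0,.1],1];u,v=int(m["fx"]*p[0]/p[2]+m["cx"]),int(m["fy"]*p[1]/p[2]+m["cy"]);print(u,v)
a=cv2.resize(im1[max(0,v-60):v+60,u-50:u+50],(500,600))
im2,d,P2,C,m=grab("wrist");np.savez("w2.npz",im=im2,P=P2)
b=cv2.resize(im2[130:360,200:315],(300,600))
save("b4.png",np.hstack([a,b]))
E
```

```text
0.02069655068780014 31.713629364967346 [ 0.52777885  0.98361101 -0.64010196] [0.44382606 0.01341562 0.28031038]
249 180
```

View pics/b4.png

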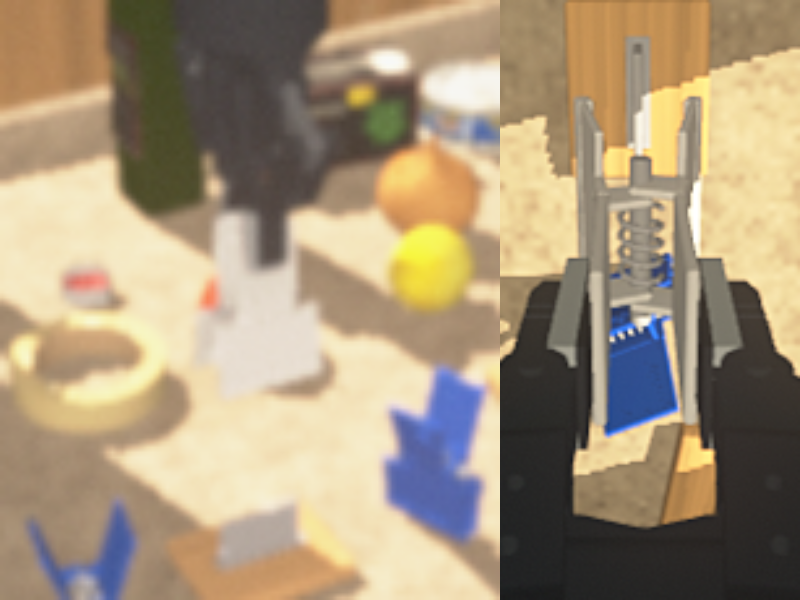

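The clip is off the rest, symmetric and wide open in both views. I'll measure its offset in the hand and refine the card from here.

```bash
python3 - <<'E'
from h import *
z=np.load("w2.npz");im,P=z["im"],z["P"].copy();s=ctrl.get_state();M=R.from_rotvec(s["eef_rot"]).as_matrix()
Q=(P-s["tool_pos"])@M
i=im.astype(int);k=(i.max(-1)-i.min(-1)<30)&(i.min(-1)>95)&(abs(Q[...,1])<.03)&(Q[...,2]<.16)&(Q[...,2]>.035)&(abs(Q[...,0])<.06)
q=Q[k]
for lo in np.arange(.035,.16,.008):
    c=q[(q[:,2]>lo)&(q[:,2]<lo+.008)]
    if len(c)>3: print(round(lo,3),len(c),"x",np.percentile(c[:,0],[1,50,99]).round(4),"y",np.percentile(c[:,1],[1,50,99]).round(4),c[:,2].min().round(4),c[:,2].max().round(4))
for n in("scene","side"):
    im,d,P,C,m=grab(n)
    k=(P[...,2]>.105)&(P[...,2]<.125)&(np.hypot(P[...,0]-.482,P[...,1]+.255)<.065)&(im.min(-1)>120)
    t=(P[...,2]>.03)&(P[...,2]<.118)&(np.hypot(P[...,0]-.482,P[...,1]+.255)<.065)&(im.min(-1)>120)
    for kk in(k,t):
        p=P[kk][:,:2];print(n,kk.sum(),cv2.minAreaRect((p*1000).astype(np.float32)),np.polyfit(p[:,1],p[:,0],1))
    w=(P[...,2]>.012)&(P[...,2]<.02)&(np.hypot(P[...,0]-.482,P[...,1]+.255)<.09);print(cv2.minAreaRect((P[w][:,:2]*1000).astype(np.float32)))
E
```

```text
0.035 183 x [-0.0081  0.0112  0.0121] y [-0.0152 -0.0108  0.0182] 0.035 0.043
0.043 338 x [-0.0166  0.0109  0.0177] y [-0.0151  0.0093  0.018 ] 0.0431 0.051
0.051 272 x [-0.004   0.0113  0.018 ] y [-0.015  0.009  0.018] 0.051 0.059
0.059 215 x [-0.0081  0.0112  0.018 ] y [-0.015   0.0089  0.0179] 0.059 0.067
0.067 97 x [-0.0154  0.0164  0.018 ] y [-0.0099  0.0087  0.0113] 0.067 0.075
0.075 77 x [-0.0106  0.0165  0.0179] y [-0.01    0.0086  0.011 ] 0.0751 0.083
0.083 43 x [-0.0171  0.0163  0.0179] y [-0.0106 -0.0073  0.0108] 0.0831 0.0909
0.091 615 x [-0.0224  0.0003  0.0235] y [-0.0108  0.0003  0.0081] 0.091 0.099
0.099 112 x [-0.0159  0.0154  0.0298] y [-0.0127 -0.007   0.0118] 0.0991 0.107
0.107 105 x [-0.0095  0.019   0.0297] y [-0.0144 -0.0132  0.0141] 0.1071 0.115
0.115 96 x [-0.0146  0.0135  0.0298] y [-0.016  -0.0148  0.0153] 0.115 0.123
0.123 38 x [-0.0152  0.0116  0.0299] y [-0.0177  0.015   0.0163] 0.123 0.1309
0.131 152 x [-0.0209  0.0044  0.0297] y [-0.0188  0.0173  0.0188] 0.1311 0.1385
scene 133 ((482.47064208984375, -254.16397094726562), (100.33891296386719, 8.26632308959961), 78.4201431274414) [0.19715204 0.53168968]
scene 654 ((482.1291809082031, -254.8251495361328), (101.84497833251953, 9.026010513305664), 79.02471160888672) [0.19764715 0.53180672]
((481.282470703125, -254.31710815429688), (121.12507629394531, 71.3682632446289), 78.2575454711914)
side 207 ((480.873779296875, -257.1878967285156), (99.38855743408203, 11.354060173034668), 78.34488677978516) [0.19933962 0.53181285]
side 898 ((480.5523681640625, -256.5144348144531), (100.63865661621094, 13.177240371704102), 79.2336196899414) [0.19908505 0.53188871]
((479.05194091796875, -256.5207824707031), (120.321044921875, 71.47998809814453), 79.44918060302734)
```

```bash
python3 -c "
from h import *
to([.482,-.255,.31],-.197)"
```

```text
t 4.42 shift [-0.2662  0.0496 -0.0347] turn 0.164 tool z [-1.3e-03 -1.0e-04 -1.0e+00]
```

drive_tool(
  plan=[
    [-0.02,0.004,-0.015,0.01],
    [-0.05,0.009,-0.03,0.03],
    [-0.08,0.015,-0.035,0.05],
    [-0.11,0.02,-0.035,0.07],
    [-0.14,0.026,-0.035,0.09],
    [-0.17,0.032,-0.035,0.11],
    [-0.2,0.037,-0.035,0.13],
    [-0.23,0.043,-0.035,0.15],
    [-0.255,0.048,-0.035,0.164],
    [-0.266,0.05,-0.035,0.164],
  ],
)

```text
time_s: 5.25
tool_pos: [0.4822, -0.2583, 0.309]
eef_rot: [-2.432, -1.985, 0.003]
wrist_force: [1.1, -0.3, -0.3]
grip_width: 0.246
grip_force: 31.7
```

drive_tool(
  plan=[
    [0,0,0,0],
    [0,0,0,0],
    [0,0,0,0],
    [0,0,0,0],
  ],
)

```text
time_s: 5.58
tool_pos: [0.4831, -0.2525, 0.3108]
eef_rot: [-2.425, -1.995, -0.0]
wrist_force: [-0.1, -0.3, -0.4]
grip_width: 0.244
grip_force: 31.7
```

```bash
python3 - <<'E'
from h import *
to([.482,-.255,.2375],-.197)
im,d,P,C,m=grab("wrist");save("c1.png",im);s=ctrl.get_state()
w=(P[...,2]>.1)&(P[...,2]<.13)&(np.hypot(P[...,0]-.482,P[...,1]+.255)<.07)
print(w.sum(),cv2.minAreaRect((P[w][:,:2]*1000).astype(np.float32)),s["grip_width"]*.0854,s["grip_force"])
E
```

```text
t 5.58 shift [-0.0027 -0.0005  0.0733] turn 0.003 tool z [-4.e-04  7.e-04 -1.e+00]
220 ((486.6249084472656, -232.9218292236328), (53.00679397583008, 3.0634045600891113), 78.94532012939453) 0.02075258855978374 31.719149351119995
```

View pics/c1.png

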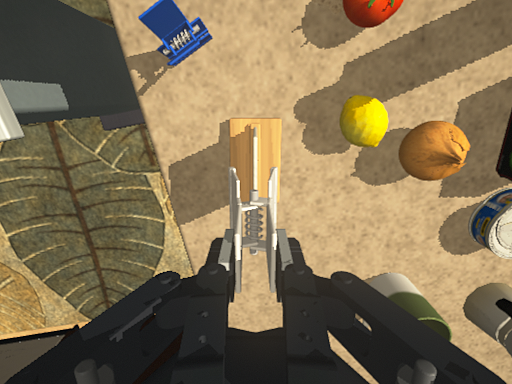

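The card edge at (254,125–200) runs centrally between the jaws at (235,170) and (274,170). The close-up puts the card's middle at (0.482, -0.256), so I'll descend.

drive_tool(
  plan=[
    [-0.003,0,0.006,0],
    [-0.003,0,0.016,0],
    [-0.003,0,0.026,0],
    [-0.003,0,0.036,0],
    [-0.003,0,0.046,0],
    [-0.003,0,0.056,0],
    [-0.003,0,0.066,0],
    [-0.003,0,0.073,0],
    [-0.003,0,0.073,0],
    [-0.003,0,0.073,0],
  ],
)

```text
time_s: 6.47
tool_pos: [0.4823, -0.2574, 0.2374]
eef_rot: [-2.428, -1.992, 0.0]
wrist_force: [0.4, 0.2, 0.2]
grip_width: 0.245
grip_force: 31.7
```

drive_tool(
  plan=[
    [0,0,0,0],
    [0,0,0,0],
    [0,0,0,0],
    [0,0,0,0],
  ],
)

```text
time_s: 6.8
tool_pos: [0.4825, -0.2576, 0.2383]
eef_rot: [2.429, 1.991, 0.0]
wrist_force: [-0.4, -0.4, 0.1]
grip_width: 0.251
grip_force: 31.7
```

```bash
python3 - <<'E'
from h import *
to([.482,-.256,.2375],-.197)
im,d,P,C,m=grab("wrist");s=ctrl.get_state()
a=cv2.resize(im[130:330,190:320],(390,600))
im2,*_=grab("side");b=cv2.resize(im2[170:270,290:358],(408,600))
save("c2.png",np.hstack([a,b]))
print(s["grip_width"]*.0854,s["grip_force"],s["wrist_force"],abs(s["qd"]).max())
w=(P[...,2]>.1)&(P[...,2]<.13)&(np.hypot(P[...,0]-.4915,P[...,1]+.207)<.025)
print(w.sum(),cv2.minAreaRect((P[w][:,:2]*1000).astype(np.float32)))
E
```

```text
t 6.8 shift [ 0.0015 -0.0008  0.0008] turn -0.0 tool z [ 7.e-04 -6.e-04 -1.e+00]
0.02088617564955512 31.742507815361023 [ 0.7795641   0.55845257 -1.30442258] 0.0021146868543005324
195 ((491.9849853515625, -222.39620971679688), (25.510709762573242, 21.37177276611328), 54.107688903808594)
```

View pics/c2.png

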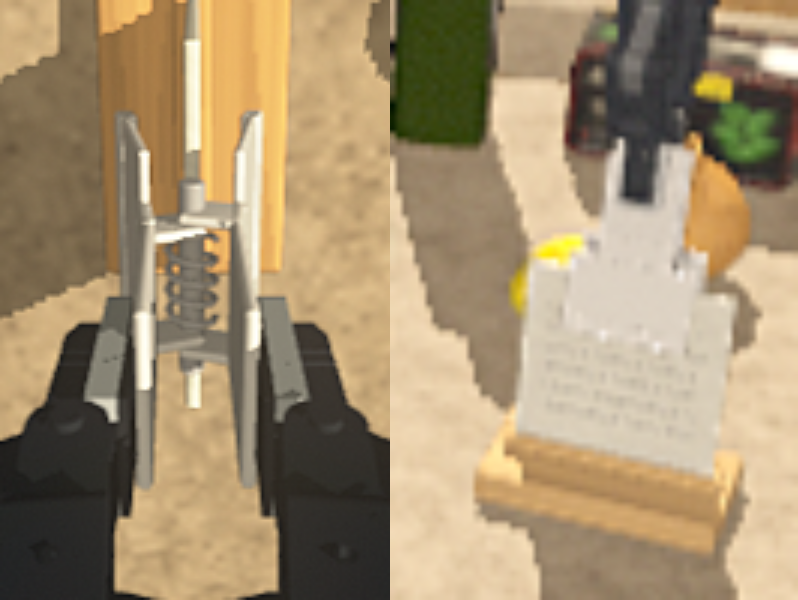

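The jaws straddle the card centrally: in the left crop the card is at x≈192, between the jaws at 125 and 255. The side view shows the jaw over the middle of the card's top edge. The clip is still and wide open with no contact force, so I'm handing in.

```bash
python3 -c "
from workcell import ctrl
print(ctrl.job_done())"
```

```text
the job is handed in; nothing more can be done
None
```

I handed the job in with the clip held squeezed wide open and upright over the middle of the card's top edge, jaw tips about 20 mm below it; I saw no sign of contact with the card, but the hand-in gave no verdict back.

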